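Slide a mounted print into its frame and bolt it in

TASK

Slide the mounted print board flat through the slot at the open end of the aluminium frame until it is fully home against the far end, easing it rather than forcing it if it catches. Then push the brass bolt all the way across behind the board to lock it in. Leave the spray can, tape roll, jar and sanding block where they are.

Things in the scene. Friction and masses are not known exactly. Their poses are not given: they have to be found in the camera images.
- frame: Fixed slide-in picture frame lying flat on the table, aluminium, 150 mm wide (its x), 152 mm long (its y), 22 mm high. Origin: centre of its underside, on the table; z up. Slot mouth at its +y end, closed end wall at -y. The middle is an open window (x -52 to +52, y -60 to +56 mm): the board can be touched from above there. Slot: see slot_mouth and end_stop.
- print_board: Loose rigid tan board, dark print on top, 120 mm wide (its x), 140 mm long (its y), 9 mm thick, about 0.13 kg, flat on the table. Origin: centre of its underside. Its -y edge goes in first. Too wide to grip, so push it by its edges (about 1 N slides it; fingers pressed on its top may slip). Its edges are crushed by more than 45 N against the frame.
- slot_mouth (a point): Centre of the slot's mouth: frame x 0, y +76 mm, z 5.5 mm; axes as the frame's. The board goes in along the frame's -y, sliding on the table. Slot 122.4 mm wide between the rails, 11 mm high, flared 2 mm a side over the last 7 mm. A bridge bar covers it from y +56 to +76 mm (z 11 to 22 mm); lips 9 mm wide cover it along each rail.
- bolt (a joint): Brass sliding bolt beside the mouth: travel in m, 0 = drawn back, 0.050 = fully across (stop). Moves along the frame's -x, takes 1 to 2 N, stays where left. Its bar (58 x 10 x 8 mm, z 4 to 12 mm) passes behind the board at frame y +85.5 to +95.5 mm; a board that is not home blocks it. Grey housing: frame x +75 to +121, y +64 to +103 mm, up to 22 mm high.
- bolt_knob (a point): Centre of the top of the bolt's upright brass knob: 14 mm diameter, z 12 to 40 mm, free above the housing from z 22 mm. At joint 0 it is at frame x +109.5, y +90.5 mm; it moves with the bolt. Axes as the frame's.
- spray_can: Bystander: white spray can, 52 mm diameter, 130 mm tall. Origin: centre of its foot.
- tape_roll: Bystander: roll of brown tape lying flat, 64 mm diameter, 22 mm high. Origin: centre of its underside.
- pigment_jar: Bystander: amber jar, 52 mm diameter, 60 mm tall. Origin: centre of its foot.
- sanding_block: Bystander: cork sanding block, 40 x 75 x 26 mm. Origin: centre of its underside.
- end_stop (a point): Where the board's front edge ends up: middle of the inner face of the end wall, frame x 0, y -60 mm, z 5.5 mm; axes as the frame's. Fully home, the board's origin is at frame y +10 mm and its rear edge stands 4 mm out of the mouth.
Not all that is in view belongs to the job. Of the things that look like the print_board, take the one that is farthest to the robot's left at the start.

How it is judged:
By the outcome, as a careful person would: the job done as asked, in the order asked, and still so for the second after the job is handed in, with the robot touching nothing.
It also fails if it takes over 67 s, if anything falls off the work surface, if the arm or the gripper's body presses on something with over 40 N, if the wrist force passes 120 N, or if a joint passes its speed limit or range.

ROBOT

A 6-joint arm with a two-finger parallel gripper is mounted at the origin on the work surface. World frame = base frame: x ahead of the robot, y to its left, z up, the work surface at z = 0. Lengths are in m, angles in degrees, forces in N, time in s.
With the tool pointing down it reaches from about 0.35 to 0.85 m from the base axis. Payload 8.1 kg.
Tool frame: the origin (TCP) lies midway between the tips of the shut fingers; the grasp point (between the pads) lies 19 mm behind it; x points along the fingers, y is the direction in which the jaws open and shut, and the axes are right-handed (so a half turn about x gives the same grasp; the last joint's range is limited). The gripper opens to 93 mm and grips with 3 to 60 N. Pads are 15 mm wide; open, the fingers measure 128 mm over their backs; the gripper's body (75 mm by 188 mm) begins 65 mm behind the grasp point.
Start: joints at [-80.581, 7.471, 85.268, -0, 87.261, -4.893], TCP at [0.148, -0.581, 0.219] pointing down, gripper open.
Joint ranges: [-169.43, 169.43], [-51.17, 129.36], [1.28, 143.12], [-76.62, 256.62], [0, 156.53], [-152.29, 152.29]. Speed limits (degrees/s): [136.94, 136.94, 159.86, 180, 180, 180].

INTERFACE

Orientations are given as [roll, pitch, yaw] about the fixed x, y, z axes, in that order (R = Rz(yaw) Ry(pitch) Rx(roll)).
In Python, from cell import env, capture, calibration, ticket gives the robot as it stands. The module is installed in compiled form; this text tells all that it offers.
- The arm moves only by the tool step_arm, never from a script. Its argument "motion" is text: rows parted by semicolons, each of 5 numbers parted by spaces: the shift along the tool's x, y, z in mm, then the turn about the tool's x in degrees, then the closure, from 0 (fully open) to 1 (shut). In form: tx ty tz spin fingers; .... A call has 1 to 20 rows; each row is the pose to reach, as a shift and turn from the pose commanded when the call began, along the tool's axes at that moment; what a row does not reach only later rows make up. A row lasts 1/8 s, in which the tool goes at most 62.5 mm and 10.7 degrees, less where a joint would pass 70% of its speed; a pose out of reach is approached as far as the arm can. A call with a gripper value outside its range is refused whole. The fingers move at their own pace and stop on an object; "newtons" is the grip in N (left out, the last holds). Time passes only in rows, so rows that repeat a pose let the fingers close. It gives the time, the measured TCP pose, the force and the opening at its end, in the units of the state.
- env.get_obs(): the state, without advancing time (a new reading comes with each control period).
- capture(name): name is "side" or "top" or "wrist"; returns (picture, depth): 384x512x3 uint8, blue, green, red; 384x512 float32, m along the optical axis (not along the pixel's ray), 0 where there is no reading.
- calibration(name): a dict with "mtx" (3x3 intrinsics, pixels), "dist" ([k1, k2, p1, p2, k3] as OpenCV has them; the pictures are not rectified), "extrinsics" (4x4, takes a point from camera to world coordinates); the wrist camera has in their place "T_tool_cam" (4x4, takes a point from camera to tool coordinates, whose origin is the TCP and whose axes are the tool frame's). Camera axes: x right, y down, z forward; pixel columns grow to the right and rows downward; lengths in m; the calibration is good to about 2 mm. A picture is of the moment at which its call begins: read the wrist's pose just before it. calibration takes no time and is no camera call.
- ticket.close_job(): hands the job in, once; it reports no verdict.
The state is a dict: "time": time; "joint_pos": joint angles; "joint_velocities": joint speeds; "joint_efforts": joint torques, N m; "ee_pos": TCP position; "tcp_rot": TCP orientation; "ft_force": force on the tool from outside, world axes, zero at the start; "wrist_torque": the same for the moment, N m; "opening": finger opening in m.
Only numpy, scipy, OpenCV 4.12 (cv2) and the standard library are available. Lean on these libraries where they do the work, as an engineer would, in place of code of your own. Each camera call takes 0.05 s, during which the arm holds its last target. There are 200 camera calls.

## Working session

There is one attempt and no reset: what is moved stays moved. The work goes in short steps, Python scripts to look and compute and a tool call to move; the robot and the scene stay as the last step left them, time stands still between calls to the robot, and variables do not carry over. Pictures are saved under pics/ and viewed, about 8 in all and at most 12, crops included, and the job is handed in when it is done.

Besides the shell and the picture viewer there is one more tool, called after ">>>" in YAML: its name, and indented under it one key for each argument. step_arm: Moves the arm, as the interface text tells. Its arguments: {"type":"object","properties":{"motion":{"type":"string"},"newtons":{"type":"number"}},"required":["motion"]}

```bash
mkdir -p pics; python3 - <<'E'
from cell import env,capture,calibration
import cv2,numpy as np,pickle
o=env.get_obs();print(o)
d={}
for n in("top","side"):
    p,z=capture(n);d[n]=(p,z,calibration(n));print(n,d[n][2])
    cv2.imwrite(f"pics/{n}0.png",p)
c=calibration("wrist");print(c)
pickle.dump(d,open("d0.pkl","wb"))
cv2.imwrite("pics/both0.png",np.vstack([cv2.resize(d["top"][0],(512,384)),])) 
E
```

```text
{'time': 0.0, 'joint_pos': array([-8.05812911e+01,  7.51451359e+00,  8.53286144e+01, -3.89418273e-03,
        8.72612510e+01, -4.89362357e+00]), 'joint_velocities': array([-0.02999357,  0.04998978,  0.01131479, -0.04100969,  0.06966973,
        0.07963993]), 'joint_efforts': array([-1.91980573e-03, -5.59846365e+01, -4.91760242e+01,  7.68728298e-02,
        3.55893234e-02, -1.74157681e-04]), 'ee_pos': array([ 0.14822259, -0.58081944,  0.21760002]), 'tcp_rot': array([-92.75964506,  89.8955485 , 101.55287699]), 'ft_force': array([ 0.45833187, -0.27268703, -0.67806433]), 'wrist_torque': array([0.03076985, 0.02572085, 0.00898772]), 'opening': 0.09285696820920518}
top {'mtx': array([[473.88212063,   0.        , 254.1061588 ],
       [  0.        , 473.88212063, 187.19604678],
       [  0.        ,   0.        ,   1.        ]]), 'dist': array([-0.07635337,  0.        ,  0.        ,  0.        ,  0.        ]), 'extrinsics': array([[ 2.22085303e-02, -9.90856985e-01,  1.33075978e-01,
         4.20496124e-01],
       [-9.99752981e-01, -2.18949152e-02,  3.81973269e-03,
        -1.23834204e-01],

[... 577 characters left out ...]
, -0.85580158, -0.51728829,  0.56448666],
       [ 0.        ,  0.        ,  0.        ,  1.        ]])}
{'mtx': array([[336.38570054,   0.        , 254.99311389],
       [  0.        , 336.38570054, 189.36181251],
       [  0.        ,   0.        ,   1.        ]]), 'dist': array([-0.0821801,  0.       ,  0.       ,  0.       ,  0.       ]), 'T_tool_cam': array([[ 7.77099633e-04, -2.45528504e-01,  9.69389060e-01,
        -1.64600223e-01],
       [ 9.99999654e-01, -9.67477285e-05, -8.26142694e-04,
         7.68342271e-04],
       [ 2.96627770e-04,  9.69389367e-01,  2.45528344e-01,
        -6.76758275e-02],
       [ 0.00000000e+00,  0.00000000e+00,  0.00000000e+00,
         1.00000000e+00]])}
```

View pics/top0.png

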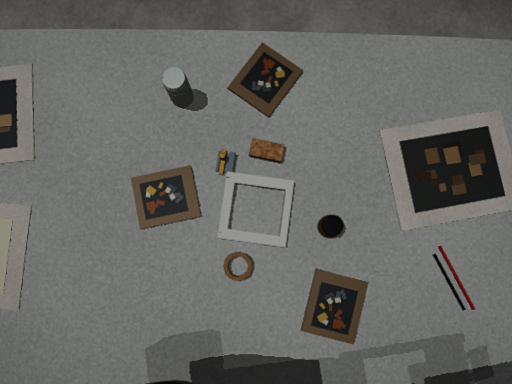

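View pics/side0.png

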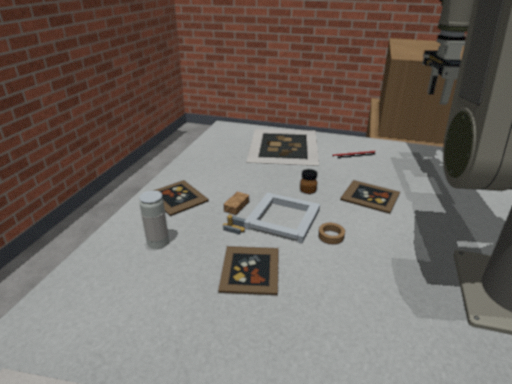

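Top view: three look-alike boards at pixels (166,197), (265,79) and (335,307). The robot's left is +y, which is image left, so the one at (166,197) is meant. The frame is at (256,209), with the bolt housing at (227,161). That puts the mouth on the frame's image-left side, facing the board. The can is at (178,88), tape at (238,266), jar at (331,226) and cork block at (267,150).

```bash
cat > h.py <<'E'
import numpy as np,cv2
def w2(px,z,c,E=None):
    "pixel(s)->world on plane z"
    E=c["extrinsics"] if E is None else E
    u=cv2.undistortPoints(np.float64(px).reshape(-1,1,2),c["mtx"],c["dist"]).reshape(-1,2)
    r=np.c_[u,np.ones(len(u))]@E[:3,:3].T; t=E[:3,3]
    return t+r*((z-t[2])/r[:,2])[:,None]
def quad(mask):
    cs,_=cv2.findContours(mask.astype(np.uint8),cv2.RETR_EXTERNAL,cv2.CHAIN_APPROX_NONE)
    k=max(cs,key=cv2.contourArea); return k.reshape(-1,2).astype(float)
def rect(xy):
    (cx,cy),(w,h),a=cv2.minAreaRect(np.float32(xy*1000)); return np.round([cx,cy,w,h,a],1)
E
python3 - <<'E'
import pickle,cv2,numpy as np
from h import *
d=pickle.load(open("d0.pkl","rb"));p,z,c=d["top"]
# world map from depth
v,u=np.mgrid[:384,:512]
n=cv2.undistortPoints(np.float64(np.c_[u.ravel(),v.ravel()]).reshape(-1,1,2),c["mtx"],c["dist"]).reshape(-1,2)
P=(np.c_[n,np.ones(len(n))]*z.reshape(-1,1))@c["extrinsics"][:3,:3].T+c["extrinsics"][:3,3]
P=P.reshape(384,512,3); H=P[...,2]
print("table z",np.median(H[250:300,60:120]),"board",np.median(H[185:210,150:180]),"frame",np.median(H[178:182,235:285]))
hsv=cv2.cvtColor(p,cv2.COLOR_BGR2HSV)
print("tan",hsv[215:222,150],"frame",hsv[178,240:280:10],"table",hsv[280,90:110:5])
b=np.zeros((384,512),bool);b[155:240,120:210]=True
mb=b&(hsv[...,1]>70)&(hsv[...,2]>40); q=quad(mb);print("board px",mb.sum(),rect(w2(q,.009,c)[:,:2]))
f=np.zeros((384,512),bool);f[168:255,210:302]=True
mf=f&(H>.012);q=quad(mf);print("frame",rect(w2(q,.022,c)[:,:2]))
mf=f&(hsv[...,2]>135)&(hsv[...,1]<40);q=quad(mf);print("frame col",rect(w2(q,.022,c)[:,:2]))
x,y=120,135
cr=cv2.resize(p[y:y+125,x:x+185],None,fx=4,fy=4,interpolation=cv2.INTER_CUBIC)
cv2.imwrite("pics/crop1.png",cv2.convertScaleAbs(cr,alpha=1.5))
E
```

```text
table z -0.00014111081620793442 board 0.008860073833842685 frame 0.021763633079650457
tan [[100  36  43]
 [102  30  42]
 [100  37  41]
 [ 20  29  52]
 [ 18  76  81]
 [ 16  93  96]
 [ 17  92  94]] frame [[ 20   5 150]
 [ 30   5 150]
 [ 30   7 150]
 [ 15   7 151]] table [[ 60   4 116]
 [ 50   6 120]
 [ 60   6 118]
 [ 50   7 117]]
board px 1873 [537.4  81.1 119.1 138.9  13.4]
frame [ 517.6 -124.4  154.1  159.8   83.4]
frame col [ 514.  -123.5  151.5  150.1   83.5]
```

View pics/crop1.png

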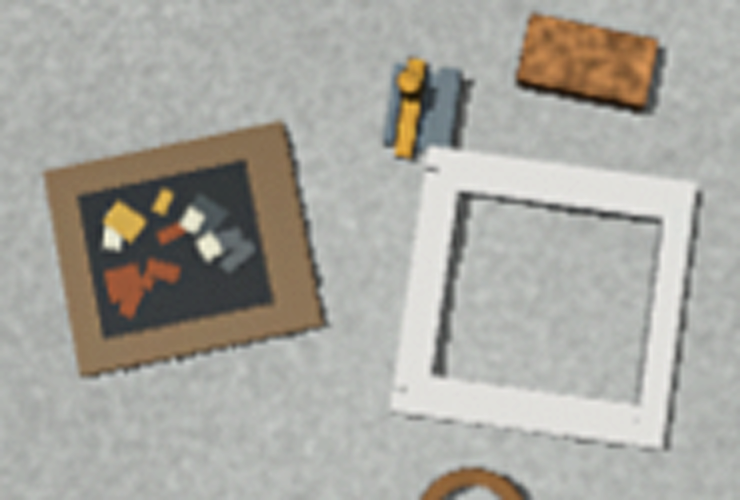

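The crop confirms the tan board at crop (185,250) and the frame with bolt bar and knob at (410,75–155). It is turned about 20° from the frame and laterally centred. I'll come down behind its rear edge with the fingers aligned to the frame, then push it square.

```bash
cat >> h.py <<'E'
from scipy.spatial.transform import Rotation as Ro
FO=np.array([515.,-124.]); FY=np.radians(-6.5)
FR=np.array([[np.cos(FY),-np.sin(FY)],[np.sin(FY),np.cos(FY)]])
def f2w(x,y): return FO+FR@np.array([x,y])
def w2f(p): return FR.T@(np.asarray(p)[:2]-FO)
def tool(o): return Ro.from_euler("xyz",o["tcp_rot"],degrees=True).as_matrix()
def go(o,fx,fy,z):
    "shift in tool mm, spin deg to reach frame x,y, height z (mm), tool y along frame x"
    R=tool(o);p=np.r_[f2w(fx,fy),z]-o["ee_pos"]*1000
    a=np.degrees(np.arctan2(R[1,1],R[0,1])-FY); a=(a+90)%180-90
    return np.round(R.T@p,1),round(a,1)
E
python3 -c "
from h import *;from cell import env
o=env.get_obs();print(go(o,0,320,200))"
```

```text
(array([  18.8, -651.1, -582. ]), np.float64(-69.2))
```

>>> step_arm:
  motion: "19 -651 -582 -69 0.52;19 -651 -582 -69 0.52;19 -651 -582 -69 0.52;19 -651 -582 -69 0.52;19 -651 -582 -69 0.52;19 -651 -582 -69 0.52;19 -651 -582 -69 0.52;19 -651 -582 -69 0.52;19 -651 -582 -69 0.52;19 -651 -582 -69 0.52;19 -651 -582 -69 0.52;19 -651 -582 -69 0.52;19 -651 -582 -69 0.52;19 -651 -582 -69 0.52;19 -651 -582 -69 0.52;19 -651 -582 -69 0.52;19 -651 -582 -69 0.52;19 -651 -582 -69 0.52"
  newtons: 20

```text
time: 2.35
ee_pos: [0.5514, 0.1922, 0.2004]
tcp_rot: [103.5, 89.9, 6.8]
ft_force: [0.2, -0.2, 0.4]
opening: 0.0448
```

```bash
python3 - <<'E'
from h import *;from cell import env,capture,calibration
o=env.get_obs();print(o["time"],o["ee_pos"],w2f(o["ee_pos"]*1000),tool(o).round(3).tolist(),o["joint_pos"].round(1),o["opening"],go(o,0,320,3))
cv2.imwrite("pics/w1.png",capture("wrist")[0])
E
```

```text
2.35 [0.55140255 0.19215078 0.20036325] [  0.379262   318.23940598] [[0.001, 0.993, -0.118], [0.0, -0.118, -0.993], [-1.0, 0.001, -0.0]] [14.2  5.4 89.4 -0.  85.1 21. ] 0.0448068472142833 (array([197.4,  -0.6,  -1.7]), np.float64(-0.3))
```

View pics/w1.png

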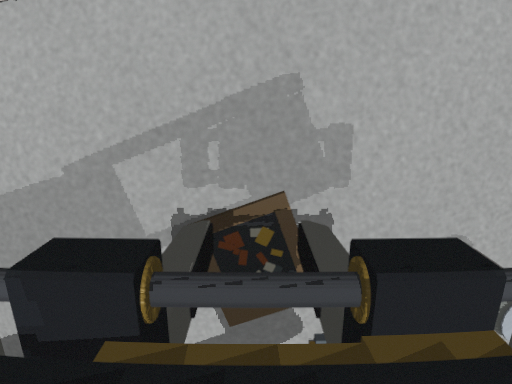

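Wrist view: the board's rear corner at (285,193) is just ahead of the fingertips at (180–330, 215). The table below the fingers is clear. I'll descend, then push gently.

>>> step_arm:
  motion: "60 0 0 0 0.52;120 0 0 0 0.52;170 0 0 0 0.52;190 0 0 0 0.52;196 0 0 0 0.52;196 0 0 0 0.52"

```text
time: 3.15
ee_pos: [0.5529, 0.1936, 0.0056]
tcp_rot: [111.2, 89.8, 14.5]
ft_force: [0.3, 0.0, 1.0]
opening: 0.0444
```

>>> step_arm:
  motion: "0 0 4 0 0.52;0 0 8 0 0.52;0 0 12 0 0.52;0 0 16 0 0.52;0 0 20 0 0.52;0 0 24 0 0.52;0 0 28 0 0.52;0 0 32 0 0.52;0 0 36 0 0.52;0 0 40 0 0.52;0 0 44 0 0.52;0 0 48 0 0.52;0 0 52 0 0.52;0 0 54 0 0.52"

```text
time: 4.9
ee_pos: [0.545, 0.1394, 0.0036]
tcp_rot: [1.6, 90.0, -95.1]
ft_force: [0.2, 0.8, -0.9]
opening: 0.0443
```

```bash
cat >> h.py <<'E'
def look(name,save=True):
    from cell import env,capture,calibration
    o=env.get_obs();p,z=capture("top");c=calibration("top")
    print(round(o["time"],2),"tcp",(o["ee_pos"]*1000).round(1),"f",w2f(o["ee_pos"]*1000).round(1),o["ft_force"].round(1))
    cr=cv2.resize(p[135:260,115:300],None,fx=4,fy=4,interpolation=cv2.INTER_CUBIC)
    cv2.imwrite(f"pics/{name}.png",cv2.convertScaleAbs(cr,alpha=1.5))
    return p,z,c,o
E
python3 -c "
from h import *;look('c2')"
```

```text
4.9 tcp [545.  139.4   3.6] f [  0.  265.1] [ 0.2  0.8 -0.9]
```

View pics/c2.png

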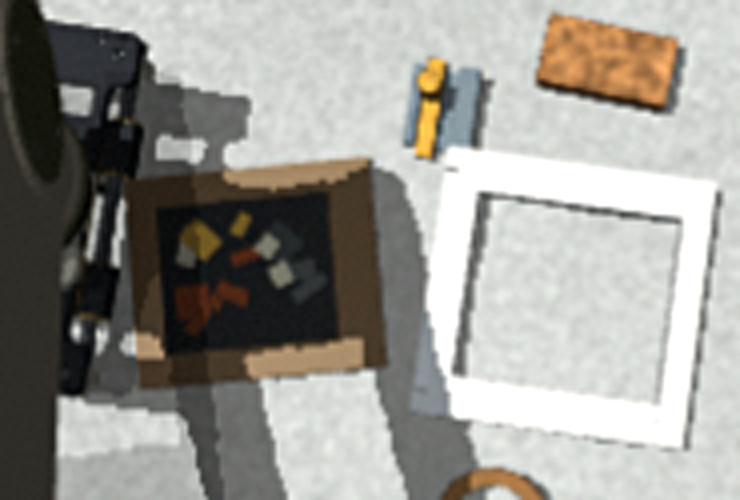

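The board has turned about halfway: its top edge runs (125,182)→(370,157) while the frame's slopes the other way. There's still roughly 34 mm to the mouth. I'll measure by depth.

```bash
cat >> h.py <<'E'
def hmap(z,c):
    v,u=np.mgrid[:384,:512]
    n=cv2.undistortPoints(np.float64(np.c_[u.ravel(),v.ravel()]).reshape(-1,1,2),c["mtx"],c["dist"]).reshape(-1,2)
    return ((np.c_[n,np.ones(len(n))]*z.reshape(-1,1))@c["extrinsics"][:3,:3].T+c["extrinsics"][:3,3]).reshape(384,512,3)*1000
def board(z,c):
    "board rectangle in frame coords: centre, yaw (deg), from depth band, fitted front/side edges"
    P=hmap(z,c);m=(abs(P[...,2]-9)<3)
    F=((P[...,:2]-FO)@FR); m&=(abs(F[...,0])<110)&(F[...,1]>70)&(F[...,1]<300)
    m=cv2.morphologyEx(m.astype(np.uint8),cv2.MORPH_OPEN,np.ones((5,5)))
    q=quad(m); g=(w2(q,.009,c)[:,:2]*1000-FO)@FR
    r=cv2.minAreaRect(np.float32(g)); b=cv2.boxPoints(r)
    print("board px",m.sum(),"rect",np.round(r[0],1),np.round(r[1],1),round(r[2],1),"corners(frame)",b.round(0).tolist())
    return g
E
python3 -c "
from h import *;p,z,c,o=look('c3');board(z,c)"
```

```text
4.95 tcp [545.  139.3   3.6] f [  0. 265.] [0.  0.9 0.1]
board px 737 rect [ 23.5 164.6] [43.5 54.6] 7.7 corners(frame) [[-2.0, 189.0], [6.0, 135.0], [49.0, 140.0], [41.0, 195.0]]
```

```bash
python3 - <<'E'
import re
s=open("h.py").read()
s=s.replace("m=(abs(P[...,2]-9)<3)","H=cv2.medianBlur(P[...,2].astype(np.float32),5);m=(H>4.5)&(H<16)")
open("h.py","w").write(s)
E
python3 -c "
from h import *;p,z,c,o=look('c3');g=board(z,c)
H=hmap(z,c)[...,2];print(H[200,140:225:5].round(0),H[185:230:5,195].round(0))"
```

```text
5.0 tcp [545.  139.4   3.6] f [ -0.  265.1] [-0.2  0.8  0.3]
board px 3341 rect [-11.5 175.7] [120.4 143.5] 13.3 corners(frame) [[-87.0, 232.0], [-54.0, 92.0], [64.0, 120.0], [31.0, 259.0]]
[105.   0.   8.   9.   8.  11.   7.  11.   7.  11.   8.   9.   9.   7.
   2.  -2.   2.] [10. 12.  8.  9. 10. 11.  8.  8. 11.]
```

The board is at frame (-11.5, 176), yaw +13.3°, and the rectangle size 120x143 checks out. A +x push on its -x side near the rear gives both the clockwise turn and the +x shift it needs. I'll use shut fingers.

>>> step_arm:
  motion: "0 0 -12 0 0.6;-40 0 -12 0 1;-60 -50 20 0 1;-60 -110 45 0 1;-60 -120 47 0 1;-20 -120 47 0 1;-2 -120 47 0 1;0 -120 47 0 1;0 -120 47 0 1"
  newtons: 20

```text
time: 6.18
ee_pos: [0.4209, 0.1073, 0.0043]
tcp_rot: [110.6, 90.0, 13.9]
ft_force: [0.7, -0.7, 0.7]
opening: 0.0003
```

>>> step_arm:
  motion: "0 4 0 0 1;0 8 0 0 1;0 12 0 0 1;0 16 0 0 1;0 20 0 0 1;0 24 0 0 1;0 28 0 0 1;0 32 0 0 1;0 35 0 0 1;0 35 0 0 1"

```text
time: 7.42
ee_pos: [0.4554, 0.1028, 0.0037]
tcp_rot: [82.8, 90.0, -13.9]
ft_force: [0.5, 0.9, -0.4]
opening: 0.0003
```

```bash
python3 -c "
from h import *;p,z,c,o=look('c4');g=board(z,c)"
```

```text
7.42 tcp [455.4 102.8   3.7] f [-84.9 218.6] [ 0.5  0.9 -0.4]
board px 2737 rect [ -4.7 171.2] [120.5 140.5] 10.6 corners(frame) [[-77.0, 229.0], [-51.0, 91.0], [67.0, 113.0], [42.0, 251.0]]
```

>>> step_arm:
  motion: "0 4 0 0 1;0 8 0 0 1;0 12 0 0 1;0 12 0 0 1"

```text
time: 7.98
ee_pos: [0.4676, 0.1014, 0.0037]
tcp_rot: [85.5, 90.0, -11.2]
ft_force: [-0.3, -0.1, 0.4]
opening: 0.0005
```

```bash
python3 -c "
from h import *;p,z,c,o=look('c5');g=board(z,c)"
```

```text
7.97 tcp [467.6 101.4   3.7] f [-72.6 218.6] [-0.3 -0.1  0.4]
board px 2754 rect [  4.  166.2] [118.6 139.9] 7.7 corners(frame) [[-64.0, 228.0], [-45.0, 89.0], [72.0, 105.0], [53.0, 244.0]]
```

View pics/c5.png

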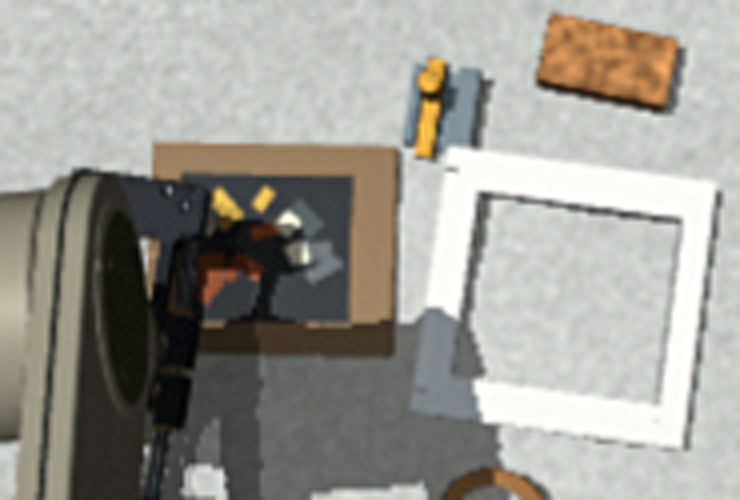

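The board is now at frame (4, 166), yaw +7.7°: corners at crop (155,145), (398,150), (392,355). Next I'll push its +x side near the front toward -x, which turns it further clockwise and moves it back left. The fingers at y=121 clear the housing, which ends at 103.

>>> step_arm:
  motion: "0 -6 0 0 1;-40 -6 0 0 1;-70 30 20 0 1;-70 80 50 0 1;-70 130 80 0 1;-70 163 97 0 1;-70 163 97 0 1;-30 163 97 0 1;-3 163 97 0 1;0 163 97 0 1;0 163 97 0 1"

```text
time: 9.4
ee_pos: [0.6175, -0.0133, 0.0045]
tcp_rot: [112.3, 90.0, 15.7]
ft_force: [0.5, -0.0, 0.1]
opening: 0.0007
```

>>> step_arm:
  motion: "0 -4 0 0 1;0 -8 0 0 1;0 -12 0 0 1;0 -16 0 0 1;0 -20 0 0 1;0 -20 0 0 1;0 6 0 0 1;-60 6 0 0 1;-80 6 0 0 1;-80 40 -50 0 1;-80 60 -90 0 1;-80 60 -90 0 1"

```text
time: 10.9
ee_pos: [0.688, 0.0717, 0.0828]
tcp_rot: [-133.2, 89.9, 130.3]
ft_force: [0.7, -0.8, -0.1]
opening: 0.0003
```

```bash
python3 -c "
from h import *;p,z,c,o=look('c6');g=board(z,c)"
```

```text
10.9 tcp [688.   71.7  82.8] f [149.7 214. ] [ 0.7 -0.8 -0.1]
board px 2973 rect [ -4.2 171.4] [120.5 141.2] 2.7 corners(frame) [[-68.0, 239.0], [-61.0, 98.0], [59.0, 104.0], [53.0, 245.0]]
```

Yaw is now 2.7° and the centre (-4.2, 171). One small rear push toward +x on the -x side should fix both. Then the two-finger push.

>>> step_arm:
  motion: "0 -60 -5 0 1;0 -120 -10 0 1;0 -180 -10 0 1;0 -236 -10 0 1;0 -236 -10 0 1;50 -236 -10 0 1;75 -236 -10 0 1;79 -236 -10 0 1;79 -236 -10 0 1;79 -232 -10 0 1;79 -228 -10 0 1;79 -224 -10 0 1;79 -221 -10 0 1;79 -221 -10 0 1;79 -230 -10 0 1;20 -230 -10 0 1;0 -230 -10 0 1;0 -270 -30 0 1"

```text
time: 13.2
ee_pos: [0.4258, 0.1295, 0.0865]
tcp_rot: [102.2, 89.7, 5.4]
ft_force: [-0.5, 0.2, 0.6]
opening: 0.0003
```

```bash
python3 -c "
from h import *;p,z,c,o=look('c7');g=board(z,c)
g=g[(g[:,1]>120)&(g[:,1]<220)]
for s in(1,-1):
  k=g[g[:,0]*s>40]
  if len(k)>5:print(s,len(k),np.polyfit(k[:,1]-171,k[:,0],1).round(3))"
```

```text
13.2 tcp [425.8 129.5  86.5] f [-117.3  241.8] [-0.5  0.2  0.6]
board px 3320 rect [ -2.4 170.1] [120.3 141.4] 1.6 corners(frame) [[-64.0, 239.0], [-61.0, 98.0], [60.0, 101.0], [56.0, 242.0]]
1 43 [-3.1000e-02  5.6553e+01]
-1 44 [-2.8000e-02 -6.1495e+01]
```

>>> step_arm:
  motion: "0 40 -30 0 0.5;0 90 -28 0 0.2;0 116 -26 0 0.2;0 116 -26 0 0.2;50 116 -26 0 0.2;78 116 -26 0 0.2;83 116 -26 0 0.2;83 116 -26 0 0.2;83 116 -20 0 0.2;83 116 -15 0 0.2;83 116 -11 0 0.2;83 116 -7 0 0.2;83 116 -4 0 0.2;83 116 0 0 0.2;83 116 4 0 0.2;83 116 8 0 0.2;83 116 10 0 0.2"

```text
time: 15.38
ee_pos: [0.5371, 0.1061, 0.0006]
tcp_rot: [-103.1, 90.0, 160.2]
ft_force: [0.0, 1.2, -0.0]
opening: 0.0744
```

```bash
python3 -c "
from h import *;p,z,c,o=look('c8');print(tool(o)[:2,1],o['opening'],go(o,-2,200,3.7));g=board(z,c)"
```

```text
15.38 tcp [537.1 106.1   0.6] f [ -4.1 231.1] [ 0.   1.2 -0. ]
[ 0.99317171 -0.11666169] 0.07442804010350978 (array([-3.1,  2.2, 31.1]), np.float64(-0.2))
board px 3248 rect [ -4.3 150.9] [120.7 138.3] 0.2 corners(frame) [[-65.0, 220.0], [-64.0, 82.0], [56.0, 82.0], [56.0, 220.0]]
```

View pics/c8.png

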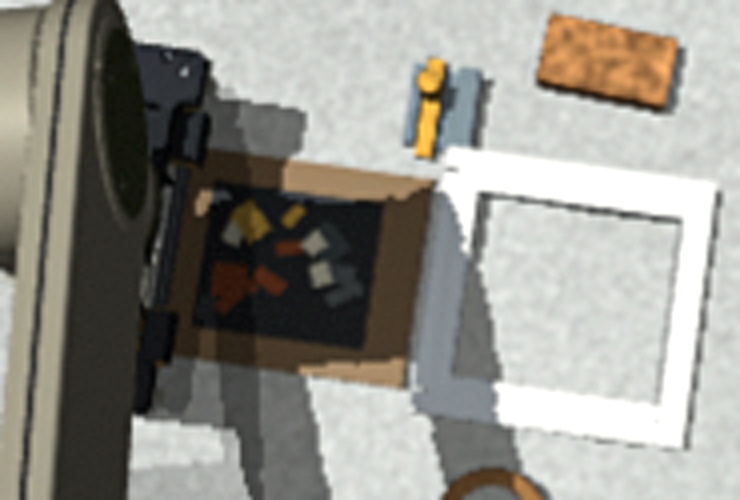

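The board is parallel to the frame and just at the mouth: front edge (437,178)→(405,388), frame edge (447,147)→(413,415). The margins look even, but the number says -4 mm. I'll check the frame position precisely before entering.

```bash
python3 - <<'E'
from h import *
import pickle
p,z,c=pickle.load(open("d0.pkl","rb"))["top"]
def edge(p,z,c,h,sel):
    pass
g=cv2.cvtColor(p,cv2.COLOR_BGR2GRAY).astype(float)
# subpixel window (inner) and outer side edges of frame, scanning rows at given columns
for u in (240,250,260,270,280):
    col=cv2.GaussianBlur(g,(3,3),0)[:,u]; d=np.gradient(col)
    out=[]
    for lo,hi,s in((165,188,1),(228,255,-1)):
        k=lo+np.argmax(s*d[lo:hi]); a=d[k-1:k+2]*s; k+=0.5*(a[0]-a[2])/(a[0]-2*a[1]+a[2])
        out.append(w2f(w2([[u,k]],.022,c)[0]*1000).round(1))
    print(u,out,"mid x",((out[0]+out[1])/2)[0])
for v in (195,205,215,225):
    row=cv2.GaussianBlur(g,(3,3),0)[v]; d=np.gradient(row);lo,hi=212,232
    k=lo+np.argmax(d[lo:hi]);l2=283;m=l2+np.argmin(d[l2:300])
    print(v,[w2f(w2([[q,v]],.022,c)[0]*1000).round(1) for q in(k,m)])
E
python3 - <<'E'
from h import *
p,z,c,o=look('c9')
g=cv2.GaussianBlur(p,(3,3),0)[...,2].astype(float)
# board side edges
h=cv2.cvtColor(p,cv2.COLOR_BGR2HSV)[...,1]
for u in(190,198,205,212):
    col=cv2.GaussianBlur(h,(3,3),0)[:,u].astype(float);d=np.gradient(col)
    a=168+np.argmax(d[168:192]);b=220+np.argmin(d[220:240])
    A,B=[w2f(w2([[u,k]],.009,c)[0]*1000).round(1) for k in(a,b)];print(u,A,B,"mid",(A+B)[0]/2)
E
```

```text
240 [array([46.4, 41.4]), array([-99.1,  21. ])] mid x -26.349999999999998
250 [array([46.4, 18.8]), array([-75.4,   2.1])] mid x -14.500000000000004
260 [array([74.5,  0. ]), array([-75.3, -20.2])] mid x -0.3999999999999986
270 [array([ 73.8, -22.7]), array([-74.9, -42.4])] mid x -0.5500000000000043
280 [array([ 74. , -45.3]), array([-75.5, -64.7])] mid x -0.75
195 [array([19. , 75.9]), array([ 39.6, -74.6])]
205 [array([-3.5, 74.9]), array([ 17. , -75.2])]
215 [array([-26.1,  76.1]), array([ -5.4, -75.8])]
225 [array([-44.8,  48.8]), array([-27.7, -76.4])]
15.43 tcp [537.1 106.    0.6] f [ -4.1 231. ] [ 0.1 -0.4 -0.1]
190 [ 30.6 154.3] [-63.4 139.8] mid -16.4
198 [ 55.8 139.7] [-63.2 121.6] mid -3.700000000000003
205 [ 55.7 123.6] [-63.2 105.7] mid -3.75
212 [ 55.6 107.4] [-63.3  89.8] mid -3.849999999999998
```

Relative to the frame, the board sits 3.2 mm toward -x, which is right at the flare's tolerance. I'll nudge it +3 mm at mid-length.

>>> step_arm:
  motion: "0 0 -8 0 0.3;-60 -10 0 0 1;-83 -60 40 0 1;-83 -80 79 0 1;-83 -80 79 0 1;-30 -80 79 0 1;-5 -80 79 0 1;-3 -80 79 0 1;-3 -80 79 0 1;-3 -76 79 0 1;-3 -72 79 0 1;-3 -68 79 0 1;-3 -64.5 79 0 1;-3 -64.5 79 0 1;-3 -64.5 79 0 1"

```text
time: 17.35
ee_pos: [0.4638, 0.0354, 0.0041]
tcp_rot: [-93.6, 90.0, 169.7]
ft_force: [-5.1, -0.2, 7.6]
opening: 0.0007
```

```bash
cat >> h.py <<'E'
def sides(p,c,us):
    h=cv2.GaussianBlur(cv2.cvtColor(p,cv2.COLOR_BGR2HSV)[...,1],(3,3),0)
    for u in us:
        d=np.gradient(h[:,u].astype(float));a=160+np.argmax(d[160:192]);b=210+np.argmin(d[210:240])
        A,B=[w2f(w2([[u,k]],.009,c)[0]*1000).round(1) for k in(a,b)];print(u,A,B,"mid",(A+B)[0]/2)
E
python3 -c "
from h import *;p,z,c,o=look('c10');board(z,c);sides(p,c,(180,190,198,205,212))"
```

```text
17.35 tcp [463.8  35.4   4.1] f [-68.9 152.6] [-5.1 -0.2  7.6]
board px 1596 rect [ -1.1 149.3] [145.9 120.8] 89.8 corners(frame) [[-62.0, 77.0], [59.0, 76.0], [60.0, 222.0], [-61.0, 222.0]]
180 [ 59.4 181.9] [-39.8 166.3] mid 9.8
190 [ 60.2 158.9] [-78.9 137.4] mid -9.350000000000001
198 [ 58.1 140.1] [-60.9 122. ] mid -1.3999999999999986
205 [ 58.  123.9] [-61. 106.] mid -1.5
212 [ 57.8 107.8] [-61.1  90.1] mid -1.6500000000000021
```

>>> step_arm:
  motion: "0 -8 0 0 1;-60 -8 0 0 1;-80 20 -40 0 0.5;-80 60 -90 0 0.2;-80 68 -92 0 0.2;-80 68 -92 0 0.2;-30 68 -92 0 0.2;-4 68 -92 0 0.2;0 68 -92 0 0.2;0 68 -86 0 0.2;0 68 -82 0 0.2;0 68 -78 0 0.2;0 68 -74 0 0.2;0 68 -70 0 0.2;0 68 -66 0 0.2;0 68 -62 0 0.2;0 68 -58 0 0.2"

```text
time: 19.52
ee_pos: [0.5381, 0.0849, 0.0036]
tcp_rot: [-109.1, 90.0, 154.2]
ft_force: [0.6, 2.4, 1.9]
opening: 0.0743
```

```bash
python3 -c "
from h import *;p,z,c,o=look('c11');print(go(o,-1,90,3.7));board(z,c);sides(p,c,(190,198,205,212))"
```

```text
19.52 tcp [538.1  84.9   3.6] f [ -0.7 210.2] [0.6 2.4 1.9]
(array([-1.000e-01,  1.000e-01,  1.202e+02]), np.float64(-0.2))
board px 2880 rect [ -2.2 136.9] [121.8 120.7] 89.7 corners(frame) [[-63.0, 76.0], [58.0, 76.0], [58.0, 198.0], [-62.0, 198.0]]
190 [ 57.9 158.5] [-61.2 140.1] mid -1.6500000000000021
198 [ 33.1 136.2] [-60.9 122. ] mid -13.899999999999999
205 [ 58.  123.9] [-61. 106.] mid -1.5
212 [ 57.8 107.8] [-61.1  90.1] mid -1.6500000000000021
```

The board has entered about 16 mm with only ~2 N. I'll carry on gently.

>>> step_arm:
  motion: "0 0 4 0 0.2;0 0 8 0 0.2;0 0 12 0 0.2;0 0 16 0 0.2;0 0 20 0 0.2;0 0 24 0 0.2;0 0 28 0 0.2;0 0 32 0 0.2"

```text
time: 20.58
ee_pos: [0.5343, 0.053, 0.0035]
tcp_rot: [-60.1, 90.0, -156.8]
ft_force: [-0.4, 0.8, -0.6]
opening: 0.0743
```

>>> step_arm:
  motion: "0 0 4 0 0.2;0 0 8 0 0.2;0 0 12 0 0.2;0 0 16 0 0.2;0 0 20 0 0.2;0 0 24 0 0.2;0 0 28 0 0.2;0 0 32 0 0.2"

```text
time: 21.58
ee_pos: [0.5307, 0.0213, 0.0036]
tcp_rot: [49.0, 90.0, -47.7]
ft_force: [0.3, 1.2, 0.1]
opening: 0.0744
```

```bash
python3 -c "
from h import *;p,z,c,o=look('c12');print(go(o,-1,90,3.7));board(z,c)"
```

```text
21.57 tcp [530.7  21.3   3.6] f [ -0.9 146.1] [0.3 1.2 0.1]
(array([-0.1,  0. , 56.1]), np.float64(-0.2))
board px 1146 rect [-2.6 99.2] [ 46.3 120.8] 89.5 corners(frame) [[-63.0, 76.0], [58.0, 76.0], [58.0, 122.0], [-63.0, 123.0]]
```

View pics/c12.png

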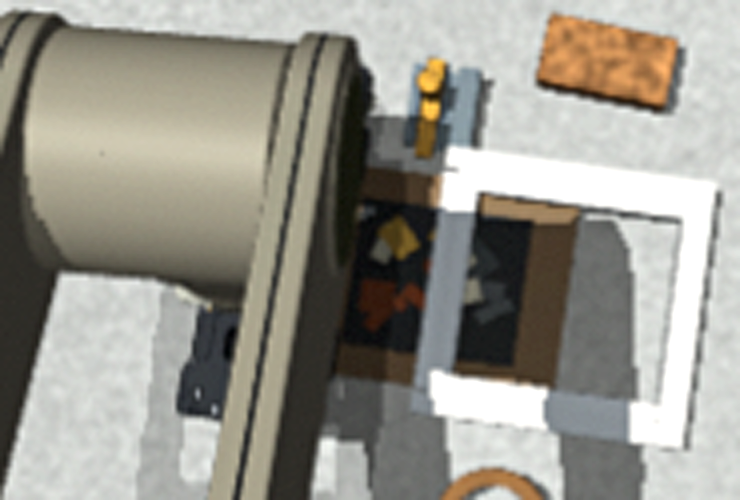

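The board slides inside under the bridge, with its front edge at about (570,300), square and free. Continuing.

>>> step_arm:
  motion: "0 0 4 0 0.2;0 0 8 0 0.2;0 0 12 0 0.2;0 0 16 0 0.2;0 0 20 0 0.2;0 0 24 0 0.2;0 0 28 0 0.2;0 0 32 0 0.2"

```text
time: 22.62
ee_pos: [0.527, -0.0105, 0.0037]
tcp_rot: [173.4, 90.0, 76.7]
ft_force: [0.5, 1.2, 0.0]
opening: 0.0745
```

>>> step_arm:
  motion: "0 0 4 0 0.2;0 0 8 0 0.2;0 0 12 0 0.2;0 0 15 0 0.2;0 0 17 0 0.2"

```text
time: 23.25
ee_pos: [0.525, -0.0273, 0.0037]
tcp_rot: [151.9, 90.0, 55.2]
ft_force: [0.1, 1.6, 1.0]
opening: 0.0743
```

>>> step_arm:
  motion: "0 0 1 0 0.2;0 0 2 0 0.2;0 0 3 0 0.2"

```text
time: 23.62
ee_pos: [0.5247, -0.0301, 0.0037]
tcp_rot: [124.7, 90.0, 28.0]
ft_force: [0.0, 0.9, 0.6]
opening: 0.0745
```

>>> step_arm:
  motion: "0 0 1 0 0.2;0 0 2 0 0.2"

```text
time: 23.88
ee_pos: [0.5245, -0.0321, 0.0037]
tcp_rot: [99.2, 90.0, 2.5]
ft_force: [0.6, 1.8, 1.4]
opening: 0.0741
```

>>> step_arm:
  motion: "0 0 1 0 0.2;0 0 2 0 0.2"

```text
time: 24.12
ee_pos: [0.5242, -0.0341, 0.0037]
tcp_rot: [124.8, 90.0, 28.1]
ft_force: [-0.3, 1.6, 1.5]
opening: 0.074
```

>>> step_arm:
  motion: "0 0 1 0 0.2;0 0 2 0 0.2"

```text
time: 24.38
ee_pos: [0.5239, -0.0361, 0.0036]
tcp_rot: [-157.5, 90.0, 105.8]
ft_force: [0.5, 2.0, 1.4]
opening: 0.0743
```

>>> step_arm:
  motion: "0 0 0.7 0 0.2;0 0 1.4 0 0.2"

```text
time: 24.62
ee_pos: [0.5238, -0.0366, 0.0037]
tcp_rot: [-176.1, 89.9, 87.2]
ft_force: [0.2, 8.8, 1.3]
opening: 0.0747
```

Force rose to about 9 N at TCP frame y≈88, as expected for home. One more small squeeze, then I back off and check.

>>> step_arm:
  motion: "0 0 0.6 0 0.2;0 0 0.6 0 0.2"

```text
time: 24.88
ee_pos: [0.5238, -0.0366, 0.0037]
tcp_rot: [-175.4, 89.9, 87.9]
ft_force: [0.7, 9.0, 2.1]
opening: 0.0744
```

>>> step_arm:
  motion: "0 0 -10 0 0.2;-40 0 -14 0 0.2;-95 0 -40 0 0.6;-110 0 -90 0 1;-110 -60 -140 0 1;-110 -120 -190 0 1;-110 -140 -200 0 1"

```text
time: 25.75
ee_pos: [0.4064, 0.1781, 0.1135]
tcp_rot: [19.7, 90.0, -77.0]
ft_force: [0.3, 0.1, 0.1]
opening: 0.0293
```

```bash
python3 - <<'E'
from h import *
p,z,c,o=look('c13')
cr=cv2.resize(p[140:250,205:305],None,fx=6,fy=5.4,interpolation=cv2.INTER_CUBIC)
cv2.imwrite("pics/c13.png",cv2.convertScaleAbs(cr,alpha=1.4))
s=cv2.GaussianBlur(cv2.cvtColor(p,cv2.COLOR_BGR2HSV)[...,1],(3,3),0).astype(float)
print([s[v,205:232].astype(int).tolist() for v in(200,210)])
E
```

```text
25.75 tcp [406.4 178.1 113.5] f [-142.1  287.9] [0.3 0.1 0.1]
[[5, 5, 4, 4, 5, 4, 4, 5, 5, 5, 5, 5, 5, 5, 5, 12, 30, 36, 19, 5, 4, 5, 5, 5, 6, 5, 5], [5, 6, 6, 6, 6, 6, 5, 5, 4, 5, 6, 6, 5, 7, 23, 41, 32, 11, 4, 5, 5, 5, 5, 4, 3, 34, 111]]
```

View pics/c13.png

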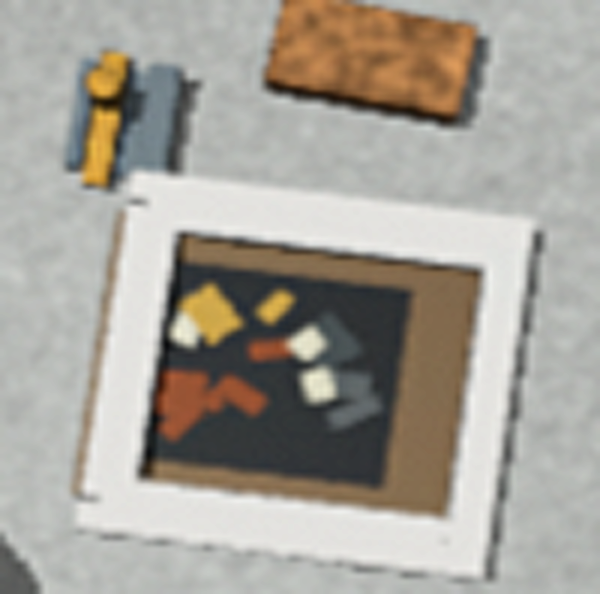

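The board is home: an even thin tan strip shows behind the mouth (left edge, (100,350)), and the front margin lies against the end wall at (465,390). Next is the bolt. First I check the knob position and the can's clearance to the gripper body.

```bash
python3 - <<'E'
from h import *
from cell import calibration,env
c=calibration("top");o=env.get_obs()
print("knob f",w2f(w2([[222.8,153.9]],.040,c)[0]*1000))
print("can f",w2f(w2([[175,78]],.130,c)[0]*1000),"block f",w2f(w2([[267,150]],.026,c)[0]*1000))
print(go(o,136,90,110),go(o,136,90,27),tool(o)[:2,1])
E
```

```text
knob f [108.04957256  88.16683617]
can f [236.93984851 202.01538508] block f [133.09767015  -7.96631286]
(array([  1.5, 283. , 199.8]), np.float64(-0.1)) (array([ 84.5, 283.3, 199.9]), np.float64(-0.1)) [ 0.99338657 -0.11474951]
```

The knob measured at (108, 88) against the nominal (109.5, 90.5), so it agrees. The can and block are clear of the gripper.

>>> step_arm:
  motion: "0 45 32 0 1;0 90 64 0 1;0 135 96 0 1;0 180 128 0 1;0 225 160 0 1;0 270 190 0 1;0 283 200 0 1;0 283 200 0 1;40 283 200 0 1;75 283 200 0 1;85 283 200 0 1;85 283 200 0 1"

```text
time: 27.3
ee_pos: [0.665, -0.054, 0.0285]
tcp_rot: [-90.0, 89.9, 173.4]
ft_force: [0.2, 0.4, 1.5]
opening: 0.0005
```

>>> step_arm:
  motion: "0 -4 0 0 1;0 -8 0 0 1;0 -12 0 0 1;0 -16 0 0 1;0 -20 0 0 1;0 -24 0 0 1"

```text
time: 28.05
ee_pos: [0.6419, -0.052, 0.0289]
tcp_rot: [88.6, 90.0, -8.1]
ft_force: [2.2, 0.7, 1.2]
opening: 0.0005
```

```bash
python3 -c "
from h import *;p,z,c,o=look('c14')"
```

```text
28.05 tcp [641.9 -52.   28.9] f [117.9  85.9] [2.2 0.7 1.2]
```

View pics/c14.png

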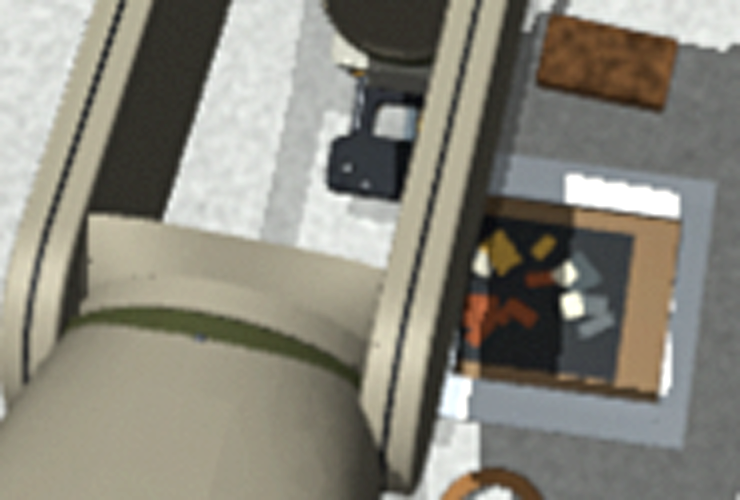

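The arm hides the fingers from above. The 2.2 N along x shows the bolt is moving, so I continue with a slight y re-centring.

>>> step_arm:
  motion: "0 -4 -1 0 1;0 -8 -2 0 1;0 -12 -3 0 1;0 -16 -3 0 1;0 -20 -3 0 1;0 -24 -3 0 1;0 -28 -3 0 1;0 -32 -3 0 1;0 -36 -3 0 1"

```text
time: 29.22
ee_pos: [0.6062, -0.0447, 0.0286]
tcp_rot: [-86.2, 90.0, 177.1]
ft_force: [0.3, -0.3, -1.6]
opening: 0.0005
```

>>> step_arm:
  motion: "0 -2 0 0 1;0 -4 0 0 1"

```text
time: 29.48
ee_pos: [0.6044, -0.0445, 0.0292]
tcp_rot: [90.3, 89.7, -6.4]
ft_force: [12.2, -2.1, -7.2]
opening: 0.0005
```

>>> step_arm:
  motion: "0 -1 0 0 1;0 -2 0 0 1;0 -2.5 0 0 1"

```text
time: 29.85
ee_pos: [0.6038, -0.0445, 0.0296]
tcp_rot: [90.3, 89.5, -6.4]
ft_force: [17.9, -2.0, -11.8]
opening: 0.0006
```

The push stalled at 18 N, at TCP x≈79 and near the expected stop. I'll back off and look.

>>> step_arm:
  motion: "0 10 0 0 1;-50 15 0 0 1;-90 15 -20 0 1;-90 0 -70 0 1;-90 -50 -120 0 1;-90 -90 -170 0 1;-90 -130 -190 0 1;-90 -180 -190 0 1;-90 -180 -190 0 1"

```text
time: 30.98
ee_pos: [0.4394, 0.1662, 0.1174]
tcp_rot: [-72.9, 89.8, -169.4]
ft_force: [-0.4, -0.2, -0.2]
opening: 0.0006
```

```bash
python3 - <<'E'
from h import *
p,z,c,o=look('c15')
cr=cv2.resize(p[140:250,205:305],None,fx=6,fy=5.4,interpolation=cv2.INTER_CUBIC)
cv2.imwrite("pics/c15.png",cv2.convertScaleAbs(cr,alpha=1.4))
h=cv2.cvtColor(p,cv2.COLOR_BGR2HSV)
m=(h[...,0]>15)&(h[...,0]<30)&(h[...,1]>140)&(h[...,2]>70);m[:140]=0;m[:,:205]=0;m[:,235:]=0
v,u=np.nonzero(m);print(len(u),u.min(),u.max(),v.min(),v.max())
P=hmap(z,c);q=m&(P[...,2]>25)
print("knob",w2f(P[q].mean(0)),q.sum()) if q.any() else None
E
```

```text
30.98 tcp [439.4 166.2 117.4] f [-107.9  279.8] [-0.4 -0.2 -0.2]
101 216 234 170 277
knob [43.30763074 82.69104561] 25
```

View pics/c15.png

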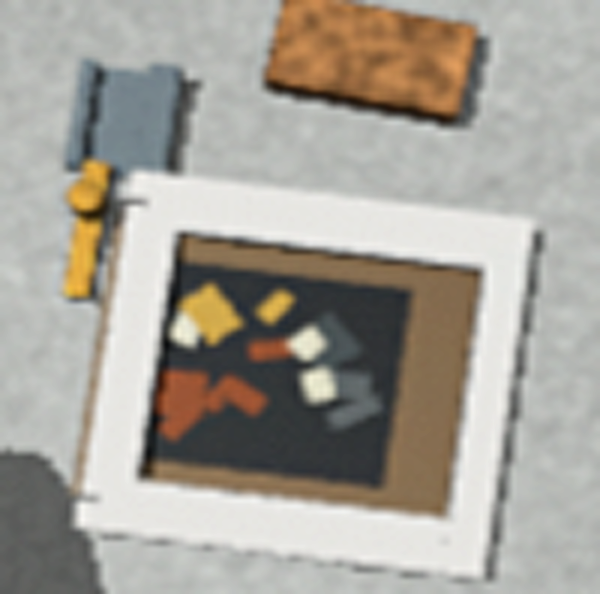

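```bash
python3 - <<'E'
from h import *
from cell import calibration
c=calibration("top")
f=lambda x,y,z:w2f(w2([[205+(x+.5)/6-.5,140+(y+.5)/5.4-.5]],z,c)[0]*1000)
for n,a,b,z in(("knob",(107,77),(88,194),.04),("tip",(95,186),(76,298),.012),("rear",(107,53),(98,160),.012)):print(n,f(*a,z),f(*b,z),f(*b,z)-f(*a,z))
E
```

```text
knob [108.04297501  89.02751416] [58.85006885 88.91438176] [-49.19290616  -0.11313241]
tip [66.71482407 89.4783377 ] [18.8608162  89.70675534] [-47.85400787   0.22841765]
rear [123.76492413  93.22558972] [77.83343781 89.95819016] [-45.93148631  -3.26739956]
```

The knob travelled 49 ±1.5 mm to frame x≈59, against a nominal 59.5, and the push stalled hard at 18 N. The bolt is therefore at its stop, with the bar across behind the board. The arm is clear, so I'm handing in.

```bash
python3 -c "
from cell import ticket
print(ticket.close_job())"
```

```text
the job is handed in; nothing more can be done
None
```

The print board is fully home in the frame and the brass bolt is pushed across behind it. I handed the job in at about 31 s of the 67 s allowed.

- **Board:** I took the leftmost of the three look-alikes. I squared it up with gentle edge pushes, then slid it in with two fingers at 1–2 N, and it met the end wall at about 9 N. The last picture shows it seated against the end wall, with an even strip standing out of the mouth.
- **Bolt:** The knob moved about 49 mm to frame x≈59 (59.5 expected) and stalled at about 18 N, so I took that as its stop. The other points I measured on the bolt in the picture gave 46–48 mm, which is within picture error. I did not push it a second time to confirm.
- **Bystanders:** The sanding block looks unmoved in the last picture. I kept the arm away from the can, tape and jar, but did not check them in a final picture.
- **Arm:** It was clear of everything when I handed in.

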